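Tip the archive box onto the scan outline and start the scan

ROBOT

A 7-joint arm with a two-finger parallel gripper is mounted at the origin on the work surface. World frame = base frame: x ahead of the robot, y to its left, z up, the work surface at z = 0. Lengths are in m, angles in rad, forces in N, time in s.
With the tool pointing down it reaches from about 0.4 to 0.85 m from the base axis. Payload 4.5 kg.
Tool frame: the origin (TCP) lies at the very end of the fingers, on their centre line; the grasp point (between the pads) lies 19 mm behind it; z points along the fingers, y is the line along which they close (so a half turn about z gives the same grasp; the last joint's range is limited). The gripper opens to 88 mm and grips with 3 to 60 N. Pads are 18 mm wide; open, the fingers measure 123 mm over their backs; the gripper's body (75 mm by 187 mm) begins 45 mm behind the grasp point.
Start: joints at [1.37, 0.689, -0.195, 1.565, 0.157, 0.902, -0.215], TCP at [0.145, -0.608, 0.239] pointing down, gripper open.
Joint ranges: [-3.01, 3.01], [-0.46, 2.08], [-1.47, 1.51], [0.13, 2.56], [-1, 4.14], [0.04, 2.09], [-2.66, 2.66]. Speed limits (rad/s): [2.57, 2.57, 3.14, 3.14, 3.14, 3.14, 3.14].

INTERFACE

Orientations are given as a unit quaternion [x, y, z, w].
In Python, from plant import r gives the robot as it stands. The module is installed in compiled form; this text tells all that it offers.
- The arm moves only by the tool step_arm, never from a script. Its argument "increments" is a list of rows, each a list of 2 entries, a list of its own where there are three numbers: the shift along the world's x, y, z in cm, then the turn, a rotation vector about the world's x, y, z in degrees. A call has exactly 10 rows; each row shifts and turns the commanded pose from where the row before left it; what a row does not reach is not made up. A row lasts 1/10 s, in which the tool goes at most 50 mm and 8.59 degrees, less where a joint would pass 70% of its speed; a pose out of reach is approached as far as the arm can. A call is refused whole if a number of a shift passes 5 or a number of a turn 8.59, either way. A call with a gripper value outside its range is refused whole. "fingers" is the opening, from 0 (shut) to 1 (fully open), set as the call begins (left out, the last holds). The fingers move at their own pace and stop on an object; "grip_force" is the grip in N (left out, the last holds). Time passes only in rows, so rows that do not move let the fingers close, or fill a call up. It gives the time, the measured TCP pose, the force, the opening and the grip force at its end, in the units of the state.
- r.get_state(): the state, without advancing time (a new reading comes with each control period).
- r.snapshot(name): name is "scene" or "top"; returns (picture, depth): 400x640x3 uint8, red, green, blue; 400x640 float32, m along the optical axis (not along the pixel's ray), 0 where there is no reading.
- r.calibration(name): a dict with "fov_y" (degrees; the focal length in pixels is half the picture's height over the tangent of half this angle, whatever the lens; pixels are square), "cx", "cy" (the principal point, pixels), "R" (3x3) and "t" (3): a world point X has camera coordinates R X + t. Camera axes: x right, y down, z forward; pixel columns grow to the right and rows downward; lengths in m; the calibration is good to about 2 mm. A picture is of the moment at which its call begins. calibration takes no time and is no camera call.
- r.finish_job(): hands the job in; it is judged then, once.
The state is a dict: "clock": time; "q": joint angles; "qd": joint speeds; "joint_torque": joint torques, N m; "tool_pos": TCP position; "eef_rot": TCP orientation; "contact_force": force on the tool from outside, world axes, zero at the start; "moment": the same for the moment, N m; "opening": opening from 0.0 (shut) to 1.0 (fully open); "finger_force": force on a finger pad.
Only numpy, scipy, OpenCV 4.12 (cv2) and the standard library are available. Lean on these libraries where they do the work, as an engineer would, in place of code of your own. Each camera call takes 0.05 s, during which the arm holds its last target. There are 200 camera calls.

TASK

Tip the standing dark green archive box over with a push, never lifting or carrying it, so that it lies flat on the scan mat, wholly inside the white outline. Then press the red scan button fully down and let it go. Leave the other things on the desk where they are.

Things in the scene. Friction and masses are not known exactly. Their poses are not given: they have to be found in the camera images.
- archive_box: dark green archive box with gold trim, 0.3 to 0.65 kg, standing on the mat: 45 mm thick (x), 140 wide (y), 200 high (z). Origin: centre of its underside as it stands; x points out of its front broad face, which stands 12 to 40 mm past the outline's near line, looking along the outline: a fall straight forward lands inside
- box_middle (a point): centre of the archive box, 100 mm above its foot. The box passes its balance point at a tilt of about 13 degrees (0.22 rad); a push low down tends to slide it instead of tipping it
- box_foot_left (a point): corner of the archive box in the middle of its thickness: lower end, +y side (box frame 0, 70, 0 mm)
- box_foot_right (a point): the same, lower end, -y side (0, -70, 0 mm)
- box_top_left (a point): the same, upper end, +y side (0, 70, 200 mm)
- box_top_right (a point): the same, upper end, -y side (0, -70, 200 mm)
- scan_mat: dark grey flat mat fixed to the desk, 400 mm (x) by 270 mm (y), 3 mm thick; origin at the centre of its underside. The white outline is painted on it.
- outline_centre (a point): centre of the white rectangle on the mat's top face: 297 mm along x and 210 mm along y over the outer edges of its 6 mm line. Its x points away from the line near which the archive box stands (the near line), in the direction the box should fall; z is up.
- scan_button (a joint): travel of the red scan button: 0 up, 0.006 m fully down; a spring brings it back up; about 5 N holds it fully down
- scan_button_top (a point): centre of the top face of the red button cap (26 mm across), which is pressed straight down, on a black housing fixed to the desk beside the mat, on its left or right side
- mug: cream mug, 80 mm across, 95 mm high, origin at the centre of its underside; to be left alone
- blue_box: blue box file standing on end, 45 x 140 x 200 mm, origin at the centre of its underside; not the one to tip, to be left alone
- glue_bottle: white bottle with a red cap, 34 mm across, 85 mm high, origin at the centre of its underside; to be left alone
- stapler: black and blue stapler lying on the desk, 130 x 34 x 45 mm, origin at the centre of its underside; to be left alone
- mouse: black computer mouse, 105 x 60 x 32 mm, origin at the centre of its underside; to be left alone
Not all that is in view belongs to the job. Of the things that look like the archive_box, take the one that is farthest to the robot's right at the start. Of the things that look like the part that bears scan_button, the smaller one is meant.

How it is judged:
On the way, in this order (a step that is already met when the one before it is completed fails the run):
1. the archive box lies flat, at rest and wholly inside the white outline (x of box_foot_left in the frame of outline_centre between -0.1485 and 0.1485 m and y of box_foot_left in the frame of outline_centre between -0.105 and 0.105 m and x of box_foot_right in the frame of outline_centre between -0.1485 and 0.1485 m and y of box_foot_right in the frame of outline_centre between -0.105 and 0.105 m and x of box_top_left in the frame of outline_centre between -0.1485 and 0.1485 m and y of box_top_left in the frame of outline_centre between -0.105 and 0.105 m and x of box_top_right in the frame of outline_centre between -0.1485 and 0.1485 m and y of box_top_right in the frame of outline_centre between -0.105 and 0.105 m and (angle between archive_box's own x axis and vertical below 0.06 rad or angle between archive_box's own x axis and vertical above 3.08 rad) and height (world z) of box_middle below 0.035 m and linear speed of archive_box below 0.02 m/s and angular speed of archive_box below 0.1 rad/s), for 0.2 s.
2. the red scan button is pressed fully down (value of joint scan_button above 0.0048 m), for 0.05 s.
At the end, for the whole second after the job is handed in: The archive box lies flat (within 3.5 degrees) on a broad face on the mat, at rest, all four corners within the outer edges of the white outline; the button was pressed at least 4.8 mm of its 6 mm after that and has come back up (all of step 1 and value of joint scan_button below 0.002 m); the robot touches nothing.
It fails at once if the archive box is lifted or carried (height (world z) of box_middle above 0.118 m or (angle between archive_box's own z axis and vertical above 1.4 rad and height (world z) of box_middle above 0.065 m)).
It fails at once if one of the other things (cream mug, blue box file, white glue bottle, stapler, computer mouse) is moved more than 20 mm or tipped (distance of any of mug, blue_box, glue_bottle, stapler, mouse from where it was at the start of the episode above 0.02 m or angle between any of mug, blue_box, glue_bottle, stapler, mouse's own z axis and vertical above 0.3 rad).
It also fails if it takes over 42 s, if anything falls off the work surface, if the arm or the gripper's body presses on something with over 40 N, if the wrist force passes 120 N, or if a joint passes its speed limit or range.

## Working session

There is one attempt and no reset: what is moved stays moved. The work goes in short steps, Python scripts to look and compute and a tool call to move; the robot and the scene stay as the last step left them, time stands still between calls to the robot, and variables do not carry over. Pictures are saved under pics/ and viewed, at most 10 in all, crops included, and the job is handed in when it is done.

Besides the shell and the picture viewer there is one more tool, called as a command line: name --argument value ..., lists and objects as JSON in quotes. step_arm: Moves the arm, as the interface text tells. Its arguments: {"type":"object","properties":{"increments":{"type":"array","items":{"type":"array"}},"fingers":{"type":"number"},"grip_force":{"type":"number"}},"required":["increments"]}

```bash
mkdir -p pics
cat > h.py <<'E'
import numpy as np,cv2
from plant import r
def shot(n,tag):
    p,d=r.snapshot(n); cv2.imwrite(f'pics/{tag}.png',cv2.cvtColor(p,cv2.COLOR_RGB2BGR)); np.save(f'{tag}.npy',d); return p,d
def world(n,d,u,v):
    c=r.calibration(n); f=200/np.tan(np.radians(c['fov_y']/2)); z=d[int(v),int(u)]
    return np.array(c['R']).T@(np.array([(u-c['cx'])/f*z,(v-c['cy'])/f*z,z])-np.array(c['t']))
def ray(n,u,v,z):
    c=r.calibration(n); f=200/np.tan(np.radians(c['fov_y']/2)); R=np.array(c['R']);o=-R.T@np.array(c['t'])
    w=R.T@np.array([(u-c['cx'])/f,(v-c['cy'])/f,1]); return o+w*(z-o[2])/w[2]
E
python3 - <<'E'
from h import *
shot('scene','s0');shot('top','t0')
print(r.calibration('top'),r.get_state())
E
```

```text
{'fov_y': 56.053256765377384, 'cx': 311.795409181297, 'cy': 197.44559190159245, 'R': array([[ 0.02212336, -0.99966102, -0.0137258 ],
       [-0.99418999, -0.02055153, -0.10565938],
       [ 0.10534147,  0.0159836 , -0.99430765]]), 't': array([-0.00442997,  0.49300081,  1.16547432])} {'clock': 0.1, 'q': array([ 1.36977623,  0.68993422, -0.19454141,  1.56620679,  0.15729295,
        0.90250003, -0.21509316]), 'qd': array([-5.91871422e-05, -3.21675419e-03, -5.49728919e-04, -1.79234081e-03,
       -6.97302046e-04, -6.90800695e-04,  1.97502106e-04]), 'joint_torque': array([-2.60951063e-03, -5.28500354e+01, -1.27098821e+00, -1.53837079e+01,
       -5.24800492e-02,  2.03944888e-03,  4.20334914e-05]), 'tool_pos': array([ 0.14525961, -0.60731336,  0.23797834]), 'eef_rot': array([ 9.93109674e-01,  1.17185703e-01, -1.45143077e-04, -8.15771032e-04]), 'contact_force': array([ 0.19915982,  1.41913374, -0.09080395]), 'moment': array([-0.04790722, -0.00516576, -0.04782504]), 'finger_force': 0.0, 'opening': 1.0022144869776233}
```

View pics/s0.png

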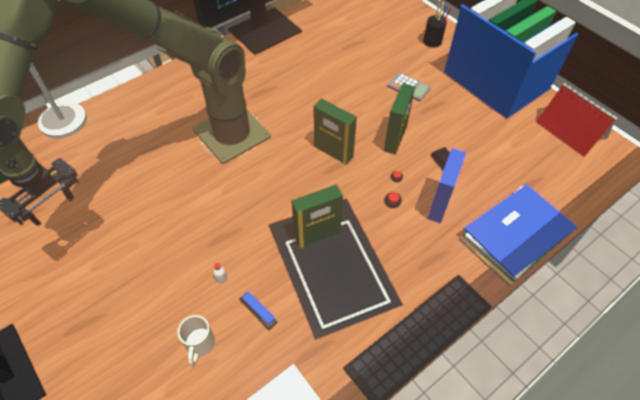

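View pics/t0.png

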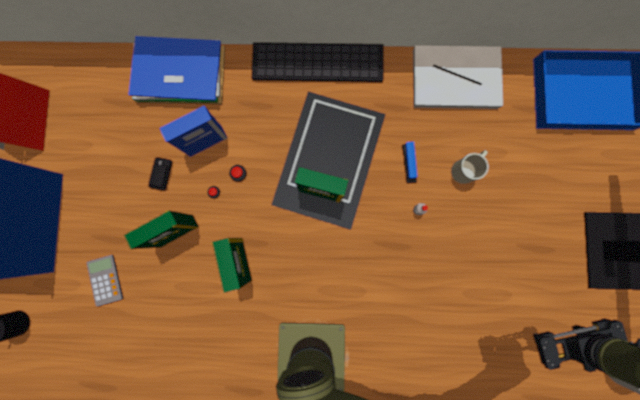

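The top view shows three green boxes at (322,184), (160,230) and (232,263). The rightmost, (322,184), stands on the mat. The two red buttons are at (237,173), larger, and (213,191), smaller. I choose the box at (322,184) and the button at (213,191), and check both in a close crop.

Run:
```python
from h import *
im=cv2.imread('pics/t0.png')[85:235,195:395]
cv2.imwrite('pics/c0.png',cv2.resize(im,None,fx=4,fy=4,interpolation=cv2.INTER_CUBIC))
d=np.load('t0.npy')
for u,v in [(213,191),(237,173),(213,198),(322,175),(305,174),(340,182),(280,230),(330,130),(316,178),(425,209)]: print(u,v,world('top',d,u,v).round(4))
```

```text
213 191 [0.5078 0.3231 0.0208]
237 173 [0.5661 0.2465 0.0298]
213 198 [0.4863 0.3251 0.0097]
322 175 [ 0.5361 -0.0231  0.2028]
305 174 [0.5378 0.0231 0.2037]
340 182 [ 0.5178 -0.0721  0.2034]
280 230 [ 0.3885  0.1069 -0.005 ]
330 130 [ 0.7209 -0.0486  0.    ]
316 178 [ 0.5273 -0.007   0.2041]
425 209 [ 0.4591 -0.3346  0.0836]
```

View pics/c0.png

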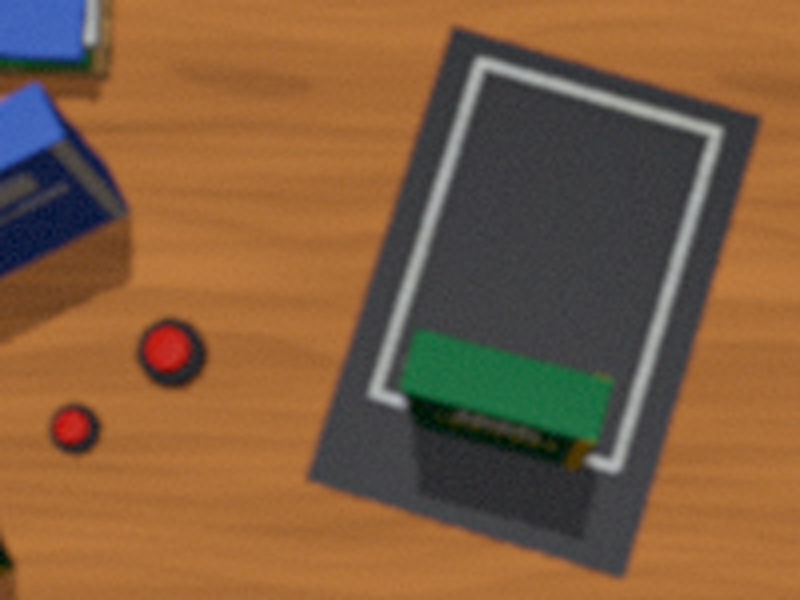

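Run:
```python
from h import *
def pts(l,z): return np.array([ray('top',195+u/4-.375,85+v/4-.375,z) for u,v in l])
O=pts([(478,57),(724,128),(618,473),(370,397)],.003)
B=pts([(415,328),(615,376),(598,440),(402,388)],.203)
print(O.round(4),B.round(4),np.linalg.norm(np.roll(O,-1,0)-O,axis=1),np.linalg.norm(np.roll(B,-1,0)-B,axis=1))
oc=O.mean(0);ax=(O[0]+O[1]-O[2]-O[3])[:2];a=np.arctan2(ax[1],ax[0])
w=(B[1]-B[0]);b=np.arctan2(w[1],w[0])+np.pi/2
print(oc,np.degrees(a),B.mean(0),np.degrees(b))
R=np.array([[np.cos(a),-np.sin(a)],[np.sin(a),np.cos(a)]])
print((B.mean(0)-oc)[:2]@R,(B-oc)[:,:2]@R)
print('btn',pts([(73,426)],.021),pts([(167,348)],.03))
from scipy.spatial.transform import Rotation as Ro
print(Ro.from_quat(r.get_state()['eef_rot']).as_matrix().round(3))
c=r.calibration('top');print(-c['R'].T@c['t'])
```

```text
[[ 0.8252  0.006   0.003 ]
 [ 0.768  -0.1982  0.003 ]
 [ 0.4803 -0.1142  0.003 ]
 [ 0.5381  0.0876  0.003 ]] [[ 0.5579  0.0417  0.203 ]
 [ 0.5275 -0.0947  0.203 ]
 [ 0.4837 -0.0837  0.203 ]
 [ 0.5164  0.0494  0.203 ]] [0.21212784 0.29969871 0.20994104 0.29842995] [0.13966956 0.04519152 0.13712666 0.04214035]
[ 0.65289386 -0.05470584  0.003     ] -16.071560199397805 [ 0.52138091 -0.02181878  0.203     ] -12.53705395197682
[-0.13547737 -0.00480602] [[-0.11800523  0.06631126]
 [-0.10939465 -0.07309263]
 [-0.15455644 -0.07473156]
 [-0.15995317  0.06228886]]
btn [[0.50732412 0.32339437 0.021     ]] [[0.57048178 0.24868669 0.03      ]]
[[ 0.973  0.233 -0.   ]
 [ 0.233 -0.973  0.002]
 [-0.    -0.002 -1.   ]]
[ 0.36746169 -0.01292502  1.21086939]
```

The box, outline and button sizes check out. The box's front face is about 35 mm past the near line and its yaw is within 4° of the outline. The button is at (0.507, 0.323, 0.021). I will push with open fingers for a wide contact, from the robot side and high up.

step_arm --increments '[[[2.55,3.05,0],[0,0,-2.6]],[[2.55,3.05,0],[0,0,-2.6]],[[2.55,3.05,0],[0,0,-2.6]],[[2.55,3.05,0],[0,0,-2.6]],[[2.55,3.05,0],[0,0,-2.6]],[[2.55,3.05,0],[0,0,-2.6]],[[2.55,3.05,0],[0,0,-2.6]],[[2.55,3.05,0],[0,0,-2.6]],[[2.55,3.05,0],[0,0,-2.6]],[[2.55,3.05,0],[0,0,-2.6]]]' --fingers 1

```text
clock: 1.1
tool_pos: [0.4011, -0.3014, 0.2386]
eef_rot: [0.994, -0.11, -0.0, -0.0]
contact_force: [0.0, -0.6, 0.3]
opening: 1.005
finger_force: 0.0
```

step_arm --increments '[[[0.2,3,0],[0,0,0]],[[0.2,3,0],[0,0,0]],[[0.2,3,0],[0,0,0]],[[0.2,3,0],[0,0,0]],[[0.2,3,0],[0,0,0]],[[0.2,3,0],[0,0,0]],[[0.2,3,0],[0,0,0]],[[0.2,3,0],[0,0,0]],[[0.2,3,0],[0,0,0]],[[0.2,3,0],[0,0,0]]]'

```text
clock: 2.1
tool_pos: [0.4202, -0.0016, 0.2386]
eef_rot: [0.994, -0.109, -0.0, 0.0]
contact_force: [0.7, -0.0, 0.8]
opening: 1.0
finger_force: 0.0
```

step_arm --increments '[[[0,0,-1.2],[0,0,0]],[[0,0,-1.2],[0,0,0]],[[0,0,-1.2],[0,0,0]],[[0,0,-1.2],[0,0,0]],[[0,0,-1.2],[0,0,0]],[[0,0,-1.2],[0,0,0]],[[1,-0.23,0],[0,0,0]],[[1,-0.23,0],[0,0,0]],[[1,-0.23,0],[0,0,0]],[[1,-0.23,0],[0,0,0]]]'

```text
clock: 3.1
tool_pos: [0.4622, -0.0124, 0.1673]
eef_rot: [0.994, -0.109, 0.001, -0.0]
contact_force: [0.6, -0.3, -0.0]
opening: 0.998
finger_force: 0.0
```

step_arm --increments '[[[0.5,-0.12,0],[0,0,0]],[[0.5,-0.12,0],[0,0,0]],[[0.5,-0.12,0],[0,0,0]],[[0.5,-0.12,0],[0,0,0]],[[0.5,-0.12,0],[0,0,0]],[[0.5,-0.12,0],[0,0,0]],[[0.5,-0.12,0],[0,0,0]],[[0.5,-0.12,0],[0,0,0]],[[0,0,0],[0,0,0]],[[0,0,0],[0,0,0]]]'

```text
clock: 4.1
tool_pos: [0.5003, -0.0216, 0.1666]
eef_rot: [0.994, -0.109, -0.0, 0.0]
contact_force: [-0.2, 0.1, 0.2]
opening: 1.0
finger_force: 0.1
```

Run:
```python
from h import *
shot('scene','s1');print(r.get_state()['contact_force'])
im=cv2.imread('pics/s1.png')[140:340,240:480];cv2.imwrite('pics/c1.png',cv2.resize(im,None,fx=3,fy=3))
```

```text
[-0.27267159  0.77825646 -0.04198414]
```

View pics/c1.png

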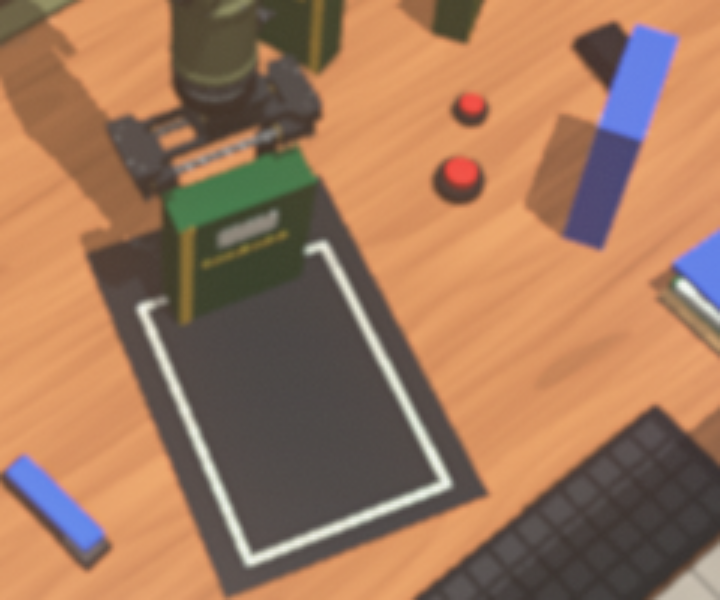

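The fingers (around crop pixel (215,165)) are just behind the box, in contact or nearly so, and the box is still upright. Next I push about 50 mm and watch the force.

step_arm --increments '[[[0.4,-0.1,0],[0,0,0]],[[0.4,-0.1,0],[0,0,0]],[[0.4,-0.1,0],[0,0,0]],[[0.4,-0.1,0],[0,0,0]],[[0.4,-0.1,0],[0,0,0]],[[0.4,-0.1,0],[0,0,0]],[[0.4,-0.1,0],[0,0,0]],[[0.4,-0.1,0],[0,0,0]],[[0.4,-0.1,0],[0,0,0]],[[0.4,-0.1,0],[0,0,0]]]'

```text
clock: 5.15
tool_pos: [0.5408, -0.0318, 0.1667]
eef_rot: [0.994, -0.109, 0.0, 0.0]
contact_force: [-0.5, -0.7, 0.4]
opening: 0.998
finger_force: 0.0
```

Run:
```python
from h import *
shot('scene','s2')
im=cv2.imread('pics/s2.png')[140:340,240:480];cv2.imwrite('pics/c2.png',cv2.resize(im,None,fx=3,fy=3))
```

```text
(no output)
```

View pics/c2.png

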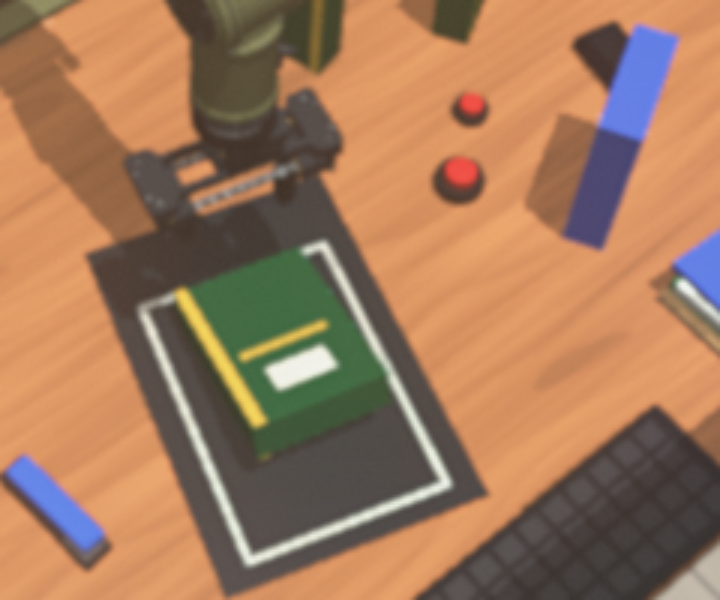

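The box has toppled and lies inside the outline (green top around crop pixel (285,345)). I'll raise the arm, close the fingers, and measure clearances around the button.

step_arm --increments '[[[-0.5,0.5,1],[0,0,0]],[[-0.5,2,1],[0,0,0]],[[-0.5,4,1],[0,0,0]],[[-0.5,4,1],[0,0,0]],[[-0.5,4,1],[0,0,0]],[[-0.5,4,1],[0,0,0]],[[-0.4,4,0],[0,0,0]],[[0,4,0],[0,0,0]],[[0,4,0],[0,0,0]],[[0,4,0],[0,0,0]]]' --fingers 0

```text
clock: 6.2
tool_pos: [0.5053, 0.3152, 0.2276]
eef_rot: [0.994, -0.109, -0.0, -0.0]
contact_force: [0.5, -0.2, -0.0]
opening: 0.113
finger_force: 0.0
```

Run:
```python
from h import *
p,d=shot('top','t3'); d0=np.load('t0.npy')
print(r.get_state()['tool_pos'])
# tall things near the button (from the first picture)
P=np.array([[*world('top',d0,u,v),u,v] for v in range(100,300) for u in range(110,260) if d0[v,u]>0])
m=(P[:,2]>.05)&(np.hypot(P[:,0]-.507,P[:,1]-.323)<.25)
q=P[m]; dd=np.hypot(q[:,0]-.507,q[:,1]-.323)
ang=np.degrees(np.arctan2(q[:,1]-.323,q[:,0]-.507))
for a in range(-180,180,20):
    k=(ang>=a)&(ang<a+20)
    if k.any(): i=np.where(k)[0][dd[k].argmin()]; print(a,dd[i].round(3),q[i,:3].round(3))
s=(np.abs(P[:,0]-.507)<.03)&(np.abs(P[:,1]-.323)<.03)&(P[:,2]>.017)
print('btn',P[s,:3].mean(0),np.ptp(P[s,:2],axis=0),np.median(P[s,2]),P[s,2].max())
im=cv2.imread('pics/t3.png')[85:235,195:395]
cv2.imwrite('pics/c3.png',cv2.resize(im,None,fx=4,fy=4,interpolation=cv2.INTER_CUBIC))
```

```text
[0.50372025 0.32508807 0.22744189]Traceback (most recent call last):
  File "<stdin>", line 5, in <module>
  File "h.py", line 6, in world
    c=r.calibration(n); f=200/np.tan(np.radians(c['fov_y']/2)); z=d[int(v),int(u)]
ValueError: time passes only in moves, steps and waits
```

Run:
```python
from h import *
c=r.calibration('top'); f=200/np.tan(np.radians(c['fov_y']/2))
def cloud(d):
    v,u=np.mgrid[:400,:640]; return (np.dstack([(u-c['cx'])/f*d,(v-c['cy'])/f*d,d])-c['t'])@c['R']
P=cloud(np.load('t0.npy'))[100:300,110:260].reshape(-1,3)
D=np.hypot(P[:,0]-.507,P[:,1]-.323); ang=np.degrees(np.arctan2(P[:,1]-.323,P[:,0]-.507))
for a in range(-180,180,20):
    k=np.where((ang>=a)&(ang<a+20)&(P[:,2]>.05)&(P[:,2]<.3)&(D<.25))[0]
    if len(k): i=k[D[k].argmin()]; print(a,D[i].round(3),P[i].round(3))
s=(D<.03)&(P[:,2]>.017); print('btn',P[s].mean(0),np.ptp(P[s],axis=0),np.median(P[s,2]),s.sum())
Q=cloud(np.load('t3.npy'))
t=Q[(abs(Q[...,2]-.048)<.01)&(Q[...,0]>.4)&(Q[...,0]<.85)&(Q[...,1]>-.22)&(Q[...,1]<.1)]
(x,y),wh,an=cv2.minAreaRect(t[:,:2].astype(np.float32)); print('box',x,y,wh,an,np.median(t[:,2]),len(t))
a=np.radians(-16.07);R=np.array([[np.cos(a),-np.sin(a)],[np.sin(a),np.cos(a)]])
print((cv2.boxPoints(((x,y),wh,an))-[.6529,-.0547])@R)
im=cv2.imread('pics/t3.png')[85:235,195:395]
cv2.imwrite('pics/c3.png',cv2.resize(im,None,fx=4,fy=4,interpolation=cv2.INTER_CUBIC))
```

```text
-180 0.166 [0.349 0.271 0.199]
-160 0.166 [0.352 0.265 0.202]
-20 0.163 [0.67  0.322 0.075]
0 0.144 [0.642 0.371 0.163]
20 0.141 [0.63  0.394 0.106]
120 0.1 [0.432 0.389 0.118]
140 0.102 [0.428 0.388 0.138]
btn [0.50680058 0.32596082 0.02132762] [0.0237999  0.03151642 0.00886462] 0.021011760230803478 50
box 0.6470503211021423 -0.05075870454311371 (0.14045801758766174, 0.2008248269557953) 76.14640808105469 0.047668213012155874 2756
[[-0.10433339 -0.0718918 ]
 [ 0.09634122 -0.0641251 ]
 [ 0.0909092   0.07622785]
 [-0.10976541  0.06846116]]
```

View pics/c3.png

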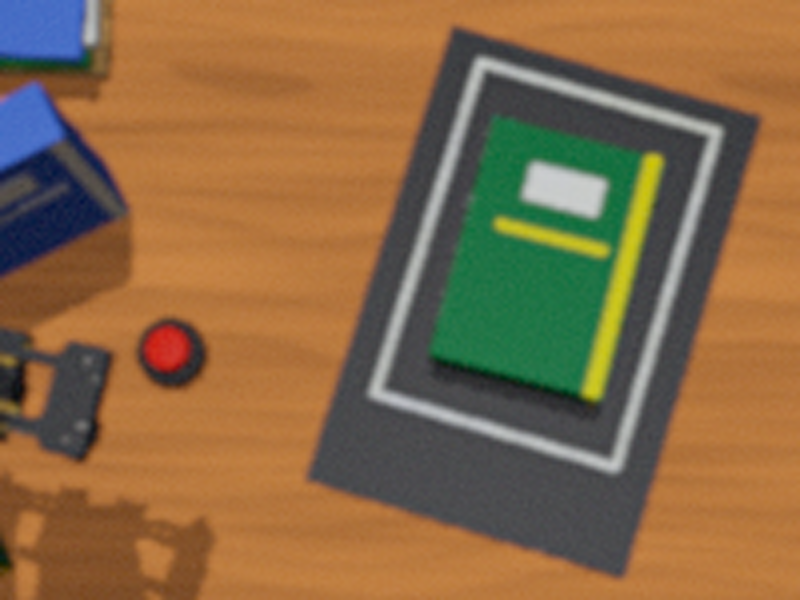

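The box lies within the outline, with at least 29 mm to spare on every side. The area around the button is clear by 50 mm or more. I'll descend partway and check that the arm clears the spare green boxes.

step_arm --increments '[[[0.3,-0.1,-1.5],[0,0,0]],[[0,0,-1.5],[0,0,0]],[[0,0,-1.5],[0,0,0]],[[0,0,-1.5],[0,0,0]],[[0,0,-1.5],[0,0,0]],[[0,0,-1.5],[0,0,0]],[[0,0,-1.5],[0,0,0]],[[0,0,-1.5],[0,0,0]],[[0,0,-1.5],[0,0,0]],[[0,0,-1.5],[0,0,0]]]'

```text
clock: 7.25
tool_pos: [0.5092, 0.3125, 0.0764]
eef_rot: [0.994, -0.109, 0.0, -0.0]
contact_force: [0.1, 0.1, 0.0]
opening: 0.006
finger_force: 0.0
```

Run:
```python
from h import *
shot('scene','s4');print(r.get_state()['tool_pos'])
im=cv2.imread('pics/s4.png')[30:230,250:490];cv2.imwrite('pics/c4.png',cv2.resize(im,None,fx=3,fy=3))
```

```text
[0.50785197 0.31170183 0.07397003]
```

View pics/c4.png

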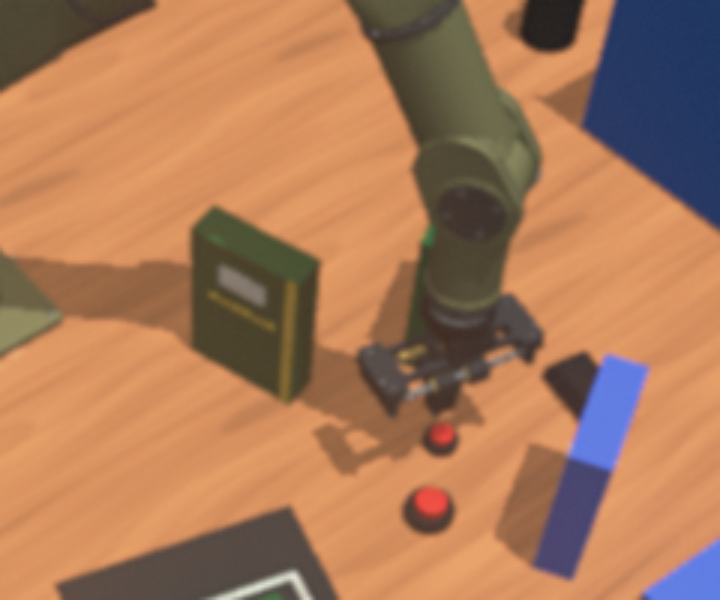

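The gripper is just behind the small button (crop pixel (440,437)) and the arm clears both green boxes. Next I align over the button and go down to just above it.

step_arm --increments '[[[-0.2,0.6,0],[0,0,0]],[[-0.1,0.5,0],[0,0,0]],[[0,0,-1],[0,0,0]],[[0,0,-1],[0,0,0]],[[0,0,-1],[0,0,0]],[[0,0,-0.8],[0,0,0]],[[0,0,-0.6],[0,0,0]],[[0,0,-0.6],[0,0,0]],[[0,0,0],[0,0,0]],[[0,0,0],[0,0,0]]]'

```text
clock: 8.3
tool_pos: [0.5065, 0.3233, 0.0267]
eef_rot: [0.994, -0.109, 0.0, 0.0]
contact_force: [0.1, -0.5, 0.2]
opening: 0.008
finger_force: 0.0
```

Run:
```python
from h import *
shot('scene','s5');s=r.get_state();print(s['tool_pos'],s['contact_force'])
im=cv2.imread('pics/s5.png')[100:200,350:470];cv2.imwrite('pics/c5.png',cv2.resize(im,None,fx=6,fy=6,interpolation=cv2.INTER_CUBIC))
```

```text
[0.50666437 0.3234046  0.02696052] [ 0.38903976 -0.42879076 -0.14301069]
```

View pics/c5.png

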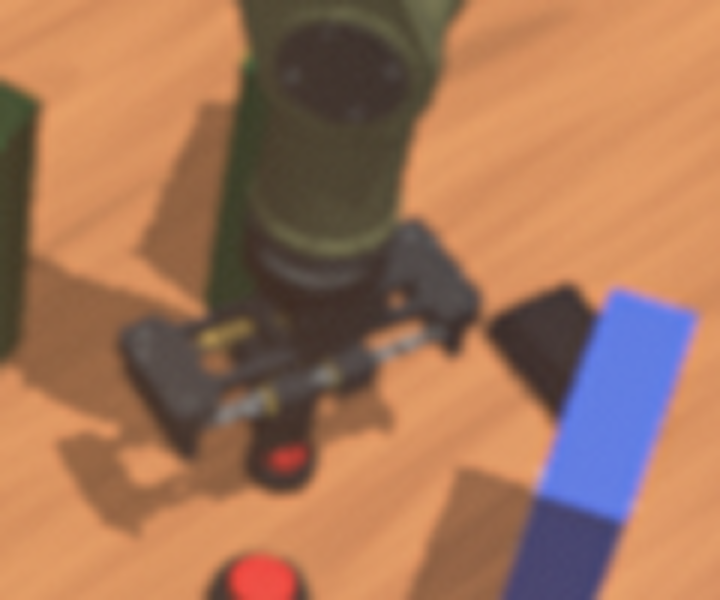

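The fingers are right above the small button (red at crop pixel (288,458)). Now I press in small steps.

step_arm --increments '[[[0,0,-0.2],[0,0,0]],[[0,0,-0.2],[0,0,0]],[[0,0,-0.2],[0,0,0]],[[0,0,-0.2],[0,0,0]],[[0,0,-0.1],[0,0,0]],[[0,0,-0.1],[0,0,0]],[[0,0,-0.1],[0,0,0]],[[0,0,0],[0,0,0]],[[0,0,0],[0,0,0]],[[0,0,0],[0,0,0]]]'

```text
clock: 9.35
tool_pos: [0.5066, 0.3235, 0.0164]
eef_rot: [0.994, -0.109, 0.0, -0.0]
contact_force: [-0.8, -0.4, 8.0]
opening: 0.006
finger_force: 4.2
```

step_arm --increments '[[[0,0,-0.1],[0,0,0]],[[0,0,-0.1],[0,0,0]],[[0,0,0],[0,0,0]],[[0,0,0],[0,0,0]],[[0,0,0],[0,0,0]],[[0,0,0],[0,0,0]],[[0,0,0],[0,0,0]],[[0,0,0],[0,0,0]],[[0,0,0],[0,0,0]],[[0,0,0],[0,0,0]]]'

```text
clock: 10.35
tool_pos: [0.5066, 0.3234, 0.0162]
eef_rot: [0.994, -0.109, 0.0, -0.0]
contact_force: [-3.9, -2.1, 22.2]
opening: 0.004
finger_force: 11.2
```

The button is at its stop: the force went up and the position did not change. Now I let it go and retreat.

step_arm --increments '[[[0,0,0.5],[0,0,0]],[[0,0,1],[0,0,0]],[[0,0,1.5],[0,0,0]],[[0,0,2],[0,0,0]],[[0,0,2],[0,0,0]],[[0,0,2],[0,0,0]],[[0,0,2],[0,0,0]],[[0,0,2],[0,0,0]],[[0,0,2],[0,0,0]],[[0,0,2],[0,0,0]]]'

```text
clock: 11.35
tool_pos: [0.5061, 0.3231, 0.1851]
eef_rot: [0.994, -0.109, -0.0, 0.0]
contact_force: [-0.5, -0.5, -0.0]
opening: 0.002
finger_force: 0.0
```

step_arm --increments '[[[0,0,2],[0,0,0]],[[0,0,2],[0,0,0]],[[0,0,0],[0,0,0]],[[0,0,0],[0,0,0]],[[0,0,0],[0,0,0]],[[0,0,0],[0,0,0]],[[0,0,0],[0,0,0]],[[0,0,0],[0,0,0]],[[0,0,0],[0,0,0]],[[0,0,0],[0,0,0]]]'

```text
clock: 12.35
tool_pos: [0.5064, 0.3233, 0.2237]
eef_rot: [0.994, -0.109, -0.0, 0.0]
contact_force: [0.1, -0.7, 0.5]
opening: 0.004
finger_force: 0.0
```

Run:
```python
from h import *
shot('scene','s6');s=r.get_state();print(s['clock'],s['tool_pos'],s['contact_force'])
```

```text
12.4 [0.50641617 0.32333622 0.22368993] [ 0.20402442  0.7127858  -0.13585792]
```

View pics/s6.png

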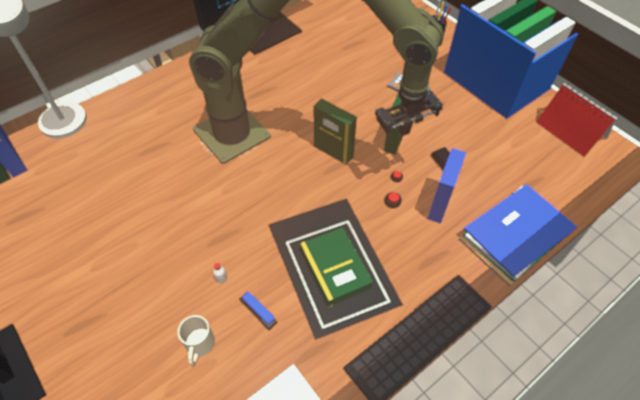

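The box lies flat inside the outline (335,265), the button at (397,176) is free, and the other things have not moved.

```bash
python3 -c "
from plant import r
print(r.finish_job())"
```

```text
the job is handed in; nothing more can be done
None
```

I tipped the archive box flat inside the white outline, pressed the smaller red button to its stop and released it, left everything else in place, and handed the job in at about 12 s; no verdict came back.

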